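# Set out the rover's parts for assembly

### The arm

A 6-joint arm with a two-finger parallel gripper is mounted at the origin on the work surface. World frame = base frame: x ahead of the robot, y to its left, z up, the work surface at z = 0. Lengths are in mm, angles in rad, forces in N, time in s.
With the tool pointing down it reaches from about 325 to 850 mm from the base axis. Payload 4.4 kg.
Tool frame: the origin (TCP) lies midway between the tips of the shut fingers; the grasp point (between the pads) lies 19 mm behind it (manip.grasp_offset is the z of the grasp point in the tool frame, in mm); z points along the fingers, y is the line along which they close (so a half turn about z gives the same grasp; the last joint's range is limited). The gripper opens to 94 mm and grips with 3 to 60 N. Pads are 16 mm wide; open, the fingers measure 119 mm over their backs; the gripper's body (75 mm by 177 mm) begins 78 mm behind the grasp point.
Start: joints at [1.079, 0.207, 1.542, -0, 1.393, -0.15], TCP at [192.198, 541.929, 205.447] pointing down, gripper open.
Joint ranges: [-2.73, 2.73], [-0.86, 2.22], [0.23, 2.46], [-1.11, 4.25], [0.08, 2.63], [-2.82, 2.82]. Speed limits (rad/s): [2.79, 2.79, 3.14, 3.14, 3.14, 3.14].

### API

Orientations are given as a unit quaternion [x, y, z, w].
In Python, from workcell import manip gives the robot as it stands. The module is installed in compiled form; this text tells all that it offers.
- The arm moves only by the shell command python3 -m pendant 'ROWS'. ROWS is JSON, a list of rows, each a list of 5 numbers: the shift along the world's x, y, z normalised to -1 to 1, where 1 is 40 mm, then the turn about the world's z normalised to -1 to 1, where 1 is 8 degrees, then the closure, from -1 (fully open) to 1 (shut). A call has 1 to 10 rows; each row shifts and turns the commanded pose from where the row before left it; what a row does not reach is not made up. A row lasts 1/10 s, in which the tool goes at most 50 mm and 8.59 degrees, less where a joint would pass 70% of its speed; a pose out of reach is approached as far as the arm can. A call with a number of a shift or a turn outside -1 to 1 is refused whole. A call with a gripper value outside its range is refused whole. The fingers move at their own pace and stop on an object; the grip force is fixed at half the most. Time passes only in rows, so rows that do not move let the fingers close. It gives the time, the measured TCP pose, the force, the opening and the grip force at its end, in the units of the state.
- manip.read_state(): the state, without advancing time (a new reading comes with each control period).
- manip.grab_frame(name): name is "side" or "top"; returns a dict with "color" (384x512x3 uint8, red, green, blue), "K" (3x3 intrinsics, pixels), "T" (4x4, takes a point from camera to world coordinates). Camera axes: x right, y down, z forward; pixel columns grow to the right and rows downward; lengths in mm; the calibration is good to about 2 mm. A picture is of the moment at which its call begins. There is no depth.
- manip.job_done(): hands the job in; it is judged then, once.
The state is a dict: "time_s": time; "joint_positions": joint angles; "joint_velocities": joint speeds; "effort": joint torques, N m; "tool_pos": TCP position; "eef_rot": TCP orientation; "contact_force": force on the tool from outside, world axes, zero at the start; "ft_torque": the same for the moment, N m; "opening": opening from 0.0 (shut) to 1.0 (fully open); "grip_force": force on a finger pad.
Only numpy, scipy, OpenCV 4.12 (cv2) and the standard library are available. Lean on these libraries where they do the work, as an engineer would, in place of code of your own. Each camera call takes 0.05 s, during which the arm holds its last target. There are 200 camera calls.

### The job

Set out the rover's parts for assembly: lay the battery pack flat in the middle of the chassis deck, lengthways along the deck, and set the controller box squarely on top of it, centred and lengthways too. In line with the gearmotor's shaft, stand the coupling upright on the bench about 2 cm clear of the shaft's end, and lay the wheel flat on the bench beyond it, about 2 cm clear again, so that the coupling stands between shaft and wheel. Leave the tin, tape roll, jar and screwdriver where they are.

Things in the scene. Friction and masses are not known exactly. Their poses are not given: they have to be found in the camera images.
- battery: Black box-shaped battery pack with one grey band round it near one end and two small brass tabs on the other end, 70 x 44 x 24 mm (x, y, z), about 180 g, lying loose on the mat. Origin: centre of its underside; x along its length, z up.
- controller: Bare aluminium motor-controller box with lengthwise cooling fins and a black terminal strip across one end, 60 x 36 x 20 mm (x, y, z), about 120 g, lying loose on the mat. Origin: centre of its underside; x along its length, z up.
- wheel: Small rover wheel lying flat, black rubber tyre with an aluminium hub disc, 60 mm diameter, 24 mm high, about 150 g, loose. Origin: centre of its underside, on the axis; z up along the axis.
- coupling: Aluminium shaft coupling, a plain upright cylinder with dark grooves round it and a dark bore in its top, 26 mm diameter, 34 mm high, about 50 g, loose. Origin: centre of its foot; z up along its axis.
- chassis: Rover chassis fixed to the bench: a flat rectangular aluminium deck 140 x 110 mm (x, y) on a dark base, a dark screw in each corner; the deck's top face is flat and 30 mm above the bench. Origin: on the bench under the centre of the deck; x along the deck's length, y across, z up.
- motor: Gearmotor fixed to the bench on a steel foot 80 x 56 mm: a level steel can and brass gearbox behind an upright steel plate, 47 mm high in all. Its 8 mm steel shaft sticks out level, 27 mm above the bench. Origin: on the bench under the middle of the foot. The shaft lies over the x axis, points along the motor's own -x (roughly towards the robot) and ends at x = -60 mm. z up.
- tin: Bystander: small open steel tin, 48 mm diameter, 30 mm high, standing on the mat near one end of the chassis. Origin: centre of its underside. Not to be moved.
- tape: Bystander: flat cardboard ring (roll of tape), 68 mm outer diameter, 20 mm high, at the left of the mat. Origin: centre of its underside. Not to be moved.
- jar: Bystander: amber jar with a black cap, 48 mm diameter, 60 mm high, at the right of the mat. Origin: centre of its underside. Not to be moved.
- screwdriver: Bystander: screwdriver with a black handle, 180 mm long, lying crosswise just beyond the far edge of the mat. Origin: below the middle of its length; x along it towards the tip. Not to be moved.
Mind the look-alikes: they are no part of the job. Leave any blue or green look-alike of the battery alone.

How it is judged:
By the outcome, as a careful person would: the job done as asked, in the order asked, and still so for the second after the job is handed in, with the robot touching nothing.
It also fails if it takes over 104 s, if anything falls off the work surface, if the arm or the gripper's body presses on something with over 40 N, if the wrist force passes 120 N, or if a joint passes its speed limit or range.

## Working session

There is one attempt and no reset: what is moved stays moved. The work goes in short steps, Python scripts to look and compute and a shell command to move; the robot and the scene stay as the last step left them, time stands still between calls to the robot, and variables do not carry over. Pictures are saved under pics/ and viewed, at most 14 in all, crops included, and the job is handed in when it is done.

```bash
mkdir -p pics; cat > h.py <<'E'
import numpy as np, cv2, sys
from workcell import manip
def grab(n, save=None):
    f=manip.grab_frame(n); im=cv2.cvtColor(f["color"],cv2.COLOR_RGB2BGR)
    if save: cv2.imwrite(f"pics/{save}.png",im)
    return im,np.array(f["K"]),np.array(f["T"])
def px2w(K,T,uv,z):
    uv=np.atleast_2d(np.array(uv,float)); d=np.c_[uv,np.ones(len(uv))]@np.linalg.inv(K).T@T[:3,:3].T
    o=T[:3,3]; s=(z-o[2])/d[:,2]; return (o+d*s[:,None])[:,:2]
def w2px(K,T,p):
    p=np.atleast_2d(np.array(p,float)); c=(p-T[:3,3])@T[:3,:3]; q=c@K.T; return q[:,:2]/q[:,2:]
E
python3 - <<'E'
from h import *
for n in("top","side"):
    im,K,T=grab(n,n+"0"); print(n,K.round(1).tolist(),T.round(3).tolist())
    cv2.imwrite(f"pics/{n}0b.png",cv2.resize(im,(800,600),interpolation=cv2.INTER_CUBIC))
s=manip.read_state(); print(s["time_s"],s["opening"],s["eef_rot"],manip.grasp_offset)
E
```

```text
top [[386.0, 0.0, 258.5], [0.0, 386.0, 188.7], [0.0, 0.0, 1.0]] [[0.011, -0.996, 0.087, 412.675], [-1.0, -0.013, -0.012, 22.998], [0.013, -0.087, -0.996, 1185.312], [0.0, 0.0, 0.0, 1.0]]
side [[460.6, 0.0, 263.8], [0.0, 460.6, 192.1], [0.0, 0.0, 1.0]] [[0.949, -0.231, 0.214, 250.746], [-0.315, -0.709, 0.631, -795.083], [0.006, -0.667, -0.745, 994.29], [0.0, 0.0, 0.0, 1.0]]
0.1 0.997627630505274 [ 1.69577444e-01  9.85516340e-01 -9.67881594e-04 -3.12663712e-04] -18.8
```

View pics/top0b.png

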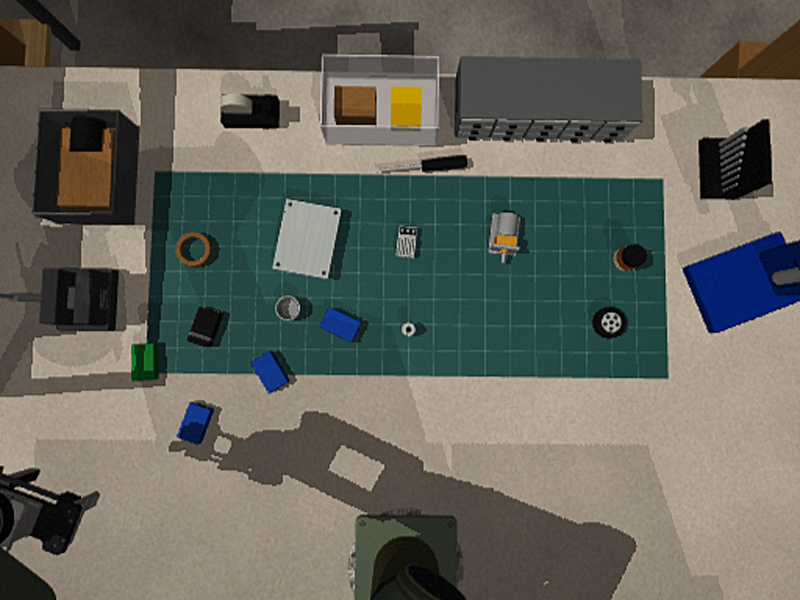

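View pics/side0b.png

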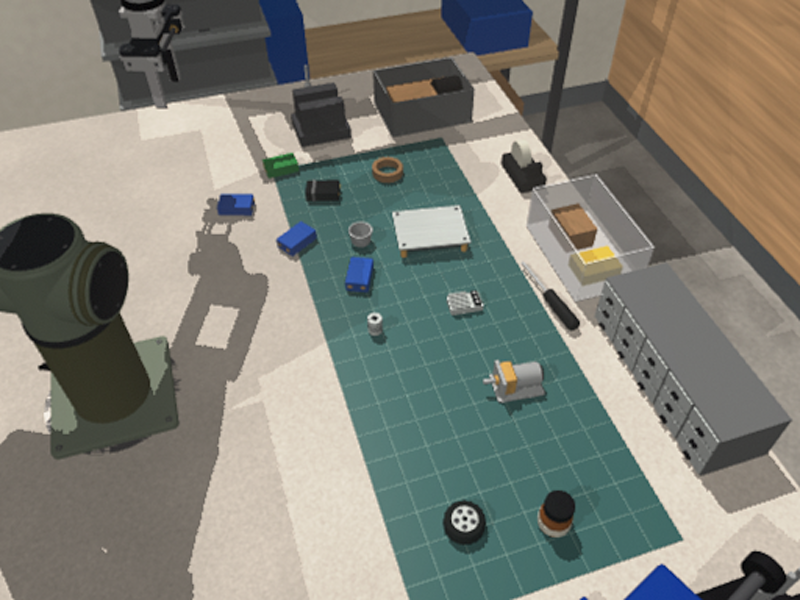

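Candidates for the battery (top view, 800 px wide): black (207,327), blue (341,324), (270,371) and (196,423), green (145,361). By its description it is the black one at (207,327), which I'll check in a close crop along with the other parts.

```bash
python3 - <<'E'
from h import *
im=cv2.imread("pics/top0.png"); 
c={"bat":(132,209),"ctl":(260,155),"cha":(197,152),"mot":(323,150),"cou":(261,210),"whl":(390,206)}
tiles=[]
for k,(u,v) in c.items():
    h=20 if k!="cha" else 30
    t=cv2.resize(im[v-h:v+h,u-h:u+h],(260,260),interpolation=cv2.INTER_CUBIC)
    for i in range(0,260,65): cv2.putText(t,str(u-h+i*2*h//260),(i,8),0,.3,(0,255,255)); cv2.putText(t,str(v-h+i*2*h//260),(0,i+10),0,.3,(0,255,255)); cv2.line(t,(i,10),(i,16),(0,255,255)); cv2.line(t,(20,i),(26,i),(0,255,255))
    tiles.append(t)
cv2.imwrite("pics/t1.png",np.vstack([np.hstack(tiles[:3]),np.hstack(tiles[3:])]))
E
```

```text
(no output)
```

View pics/t1.png

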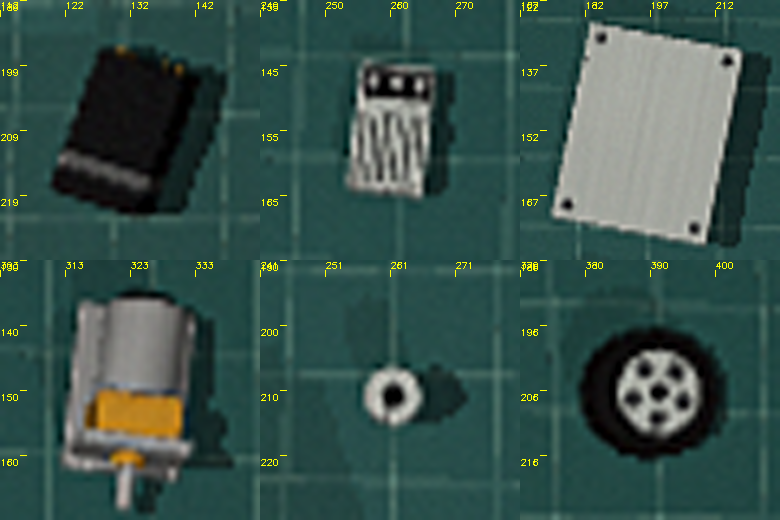

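The black box at native (132,209) has the grey band and the brass tabs, so it is the battery. The motor shaft tip is at about native (322,168). Next I measure by silhouette, using both views.

```bash
python3 - <<'E'
from h import *
top=cv2.imread("pics/top0.png"); side=cv2.imread("pics/side0.png")
im1,K1,T1=grab("top"); im2,K2,T2=grab("side")
def comp(im,K,T,uv,lo,hi,z,name,r=26,dark=False):
    S=4; u,v=map(int,uv); x0,y0=max(u-r,0),max(v-r,0)
    t=cv2.resize(im[y0:v+r,x0:u+r],None,fx=S,fy=S,interpolation=cv2.INTER_CUBIC)
    hsv=cv2.cvtColor(t,cv2.COLOR_BGR2HSV)
    m=cv2.inRange(hsv,lo,hi); m=cv2.morphologyEx(m,cv2.MORPH_OPEN,np.ones((3,3)))
    cs,_=cv2.findContours(m,cv2.RETR_EXTERNAL,cv2.CHAIN_APPROX_NONE)
    cs=[c for c in cs if cv2.contourArea(c)>S*S*15]
    if not cs: print(name,"none");return
    c=min(cs,key=lambda c:-cv2.pointPolygonTest(c,((u-x0)*S,(v-y0)*S),True))
    p=cv2.convexHull(c)[:,0].astype(float); p=(p+.5)/S-.5+[x0,y0]
    w=px2w(K,T,p,z).astype(np.float32)
    R=cv2.minAreaRect(w); (e,_2)=cv2.minEnclosingCircle(w)[0:2]
    b=cv2.boxPoints(R); e1=b[1]-b[0]; e2=b[2]-b[1]; L=e1 if np.hypot(*e1)>np.hypot(*e2) else e2
    M=cv2.moments(w.reshape(-1,1,2)); 
    print(name,"cen",np.round([M['m10']/M['m00'],M['m01']/M['m00']],1),"rect",np.round(R[0],1),np.round(R[1],1),"yaw",round(float(np.degrees(np.arctan2(L[1],L[0])))%180,1))
D=((0,0,0),(179,255,45)); W=((0,0,95),(179,55,255)); N=((0,0,0),(75,110,255))
comp(top,K1,T1,(132,209),*D,12,"bat top"); comp(side,K2,T2,(207,122),*D,12,"bat side",20)
comp(top,K1,T1,(260,158),*W,15,"ctl top",20); comp(side,K2,T2,(297,193),*W,10,"ctl side",20)
comp(top,K1,T1,(197,152),*W,30,"deck top",36); comp(side,K2,T2,(276,146),*W,30,"deck side",36)
comp(top,K1,T1,(264,210),*W,34,"coup top",14); comp(side,K2,T2,(240,208),*W,17,"coup side",14)
comp(top,K1,T1,(390,204),*D,12,"whl top",20); comp(side,K2,T2,(297,334),*D,12,"whl side",22)
comp(top,K1,T1,(390,206),*W,24,"hub top",20); comp(side,K2,T2,(297,332),*W,24,"hub side",22)
t=[]
for n,im,(u,v) in(("t",top,(323,148)),("s",side,(328,242))):
    q=cv2.resize(im[v-25:v+25,u-25:u+25],(400,400),interpolation=cv2.INTER_CUBIC)
    for i in range(0,400,40): cv2.putText(q,str(u-25+i//8),(i,8),0,.3,(0,255,255)); cv2.putText(q,str(v-25+i//8),(0,i+4),0,.3,(0,255,255)); cv2.line(q,(i,10),(i,14),(0,255,255)); cv2.line(q,(20,i),(24,i),(0,255,255))
    t.append(q)
cv2.imwrite("pics/m1.png",np.hstack(t))
E
```

```text
bat top cen [449.1 387.4] rect [448.9 386.8] [65.3 77.7] yaw 162.3
bat side cen [459.6 389. ] rect [459.1 389.4] [65.7 51.5] yaw 73.6
ctl top cen [614.2   7.6] rect [615.6   6.9] [37.6 51.7] yaw 174.0
ctl side cen [623.    6.5] rect [624.    6.7] [56.2 67.5] yaw 172.2
deck top cen [621.9 199.6] rect [621.7 199.7] [110.8 142. ] yaw 170.3
deck side cen [623.3 197.7] rect [623.4 197.6] [117.9 144.6] yaw 170.6
coup top cen [448.5   1.3] rect [448.8   1.1] [25.9 26.1] yaw 150.9
coup side cen [450.3   3.3] rect [450.3   2.8] [54.4 27.9] yaw 73.3
whl top cen [ 467.3 -393.2] rect [ 467.3 -392.8] [69.  63.6] yaw 89.1
whl side cen [ 469.4 -391.8] rect [ 469.4 -391.6] [64.3 59.1] yaw 71.8
hub top cen [ 467.4 -391.4] rect [ 467.3 -391.2] [37.2 37.9] yaw 179.0
hub side cen [ 469.1 -390.9] rect [ 469.3 -390.7] [40.1 39. ] yaw 69.6
```

View pics/m1.png

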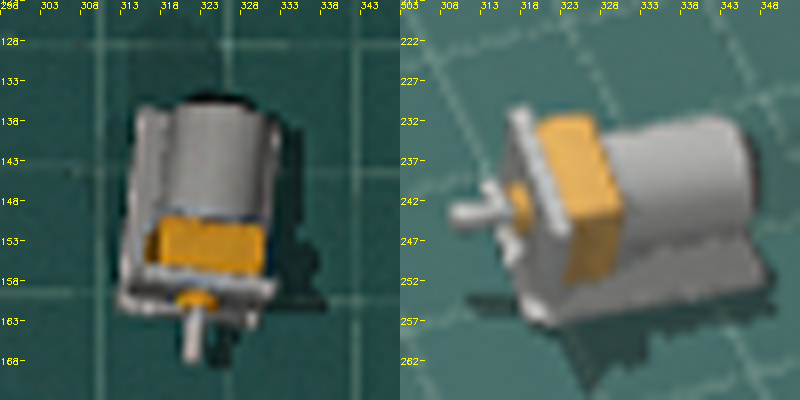

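```bash
python3 - <<'E'
from h import *
top=cv2.imread("pics/top0.png"); side=cv2.imread("pics/side0.png")
_,K1,T1=grab("top"); _,K2,T2=grab("side")
np.set_printoptions(precision=1,suppress=True)
n=lambda p,o,s:(np.array(p,float)+.5)/s-.5+o
mt=lambda *p:n(p,(298,123),8); ms=lambda *p:n(np.array(p)-[400,0],(303,217),8)
def tri(a,b):
    A=[];B=[]
    for (K,T,uv) in((K1,T1,a),(K2,T2,b)):
        d=T[:3,:3]@np.linalg.inv(K)@np.r_[uv,1]; d/=np.linalg.norm(d); P=np.eye(3)-np.outer(d,d); A.append(P);B.append(P@T[:3,3])
    return np.linalg.lstsq(np.vstack(A),np.hstack(B),rcond=None)[0]
print("tip top/side z27",px2w(K1,T1,mt((192,362)),27),px2w(K2,T2,ms((453,214)),27),tri(mt((192,362))[0],ms((453,214))[0]))
print("base z27",px2w(K1,T1,mt((198,308)),27),px2w(K2,T2,ms((512,208)),27))
def yaw(w): d=w[0]-w[1]; return np.degrees(np.arctan2(d[1],d[0])),np.hypot(*d)
for z in(3,): 
    w=px2w(K1,T1,mt((142,108),(120,306)),z); print("foot left rear,front",w,yaw(w))
    w=px2w(K2,T2,ms((775,285),(540,325)),z); print("foot right rear,front (side)",w,yaw(w))
w=px2w(K1,T1,mt((175,105),(165,215)),35);print("can L",w,yaw(w))
w=px2w(K1,T1,mt((262,105),(255,215)),35);print("can R",w,yaw(w))
w=px2w(K1,T1,mt((275,285),(143,268)),47);print("plate top edge",w,yaw(w)[0]+90)
c=px2w(K1,T1,n([(103,60),(176,66),(162,197),(87,187)],(240,135),6.5),10);print("ctl",c,c.mean(0))
c=px2w(K1,T1,n([(108,45),(200,68),(152,208),(52,185)],(112,189),6.5),24);print("bat",c,c.mean(0))
t=[]
for im,(u,v) in((top,(132,209)),(side,(207,122)),(side,(297,193))):
    q=np.clip(cv2.resize(im[v-20:v+20,u-20:u+20],(260,260),interpolation=cv2.INTER_CUBIC).astype(float)*1.8+10,0,255).astype(np.uint8)
    t.append(q)
cv2.imwrite("pics/b1.png",np.hstack(t))
E
```

```text
tip top/side z27 [[ 579.9 -181.4]] [[ 583.9 -179. ]] [ 581.  -181.2   30.7]
base z27 [[ 600.7 -183.8]] [[ 602.8 -182.7]]
foot left rear,front [[ 683.  -166.4]
 [ 604.9 -157.8]] (np.float64(-6.318627288527909), np.float64(78.55366703491546))
foot right rear,front (side) [[ 680.7 -222.2]
 [ 602.3 -212.8]] (np.float64(-6.844818066115586), np.float64(78.96849361707994))
can L [[ 677.  -173.8]
 [ 634.7 -170. ]] (np.float64(-5.24498930957347), np.float64(42.48957170082181))
can R [[ 677.5 -206.9]
 [ 635.2 -204.1]] (np.float64(-3.8580609269457784), np.float64(42.40923185697049))
plate top edge [[ 606.5 -209.1]
 [ 612.2 -159.7]] -6.633181118614488
ctl [[654.4  20. ]
 [652.  -14.7]
 [589.1  -8.7]
 [593.4  26.8]] [622.3   5.9]
bat [[488.8 400.1]
 [478.7 357.3]
 [414.  376.9]
 [424.  423.1]] [451.4 389.3]
```

View pics/b1.png

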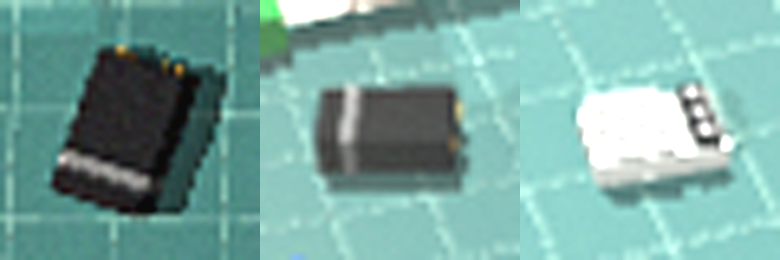

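The battery lies at about (454,390) with yaw about -17°. First I move above it.

```bash
python3 -m pendant '[[0.655,-0.38,0,0.31,-1],[0.655,-0.38,0,0,-1],[0.655,-0.38,0,0,-1],[0.655,-0.38,0,0,-1],[0.655,-0.38,0,0,-1],[0.655,-0.38,0,0,-1],[0.655,-0.38,0,0,-1],[0.655,-0.38,0,0,-1],[0.655,-0.38,0,0,-1],[0.655,-0.38,0,0,-1]]'
python3 -m pendant '[[0,0,-0.8,0,-1],[0,0,-0.8,0,-1],[0,0,-0.8,0,-1],[0,0,0,0,-1],[0,0,0,0,-1]]'
python3 - <<'E'
from h import *
s=manip.read_state(); q=s["eef_rot"]; print(s["tool_pos"],"yaw",np.degrees(np.arctan2(-2*q[0]*q[1],2*q[1]**2-1)))
n=lambda p,o,s:(np.array(p,float)+.5)/s-.5+o
_,K2,T2=grab("side"); print(px2w(K2,T2,n([(62,86),(200,89),(198,172),(58,172)],(187,102),6.5),12), px2w(K2,T2,n([(127,130)],(187,102),6.5),12))
im,_,_=grab("top"); cv2.imwrite("pics/a1.png",np.hstack([cv2.resize(im[170:250,90:170],(400,400),interpolation=cv2.INTER_CUBIC),cv2.resize(_[0:1] if 0 else grab("side")[0][70:150,167:247],(400,400),interpolation=cv2.INTER_CUBIC)]))
E
```

```text
time_s: 1.3
tool_pos: [455.2, 389.2, 205.4]
eef_rot: [0.148, 0.989, 0.0, -0.0]
contact_force: [0.1, 0.5, -0.1]
opening: 0.996
grip_force: 0.0
time_s: 1.8
tool_pos: [453.9, 389.8, 109.3]
eef_rot: [0.148, 0.989, -0.0, -0.0]
contact_force: [-0.1, 0.9, 0.2]
opening: 0.996
grip_force: 0.0
[453.93614544 389.7957728  109.30606721] yaw -17.04535604223198
[[426.29530803 438.17877691]
 [493.5276638  413.89261263]
 [476.09107714 350.45870586]
 [409.28685673 372.06654187]] [[449.91866043 393.373658  ]]
```

View pics/a1.png

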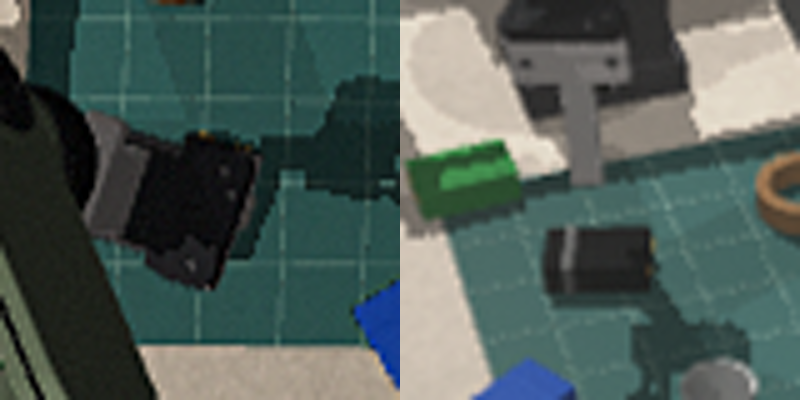

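The gripper hangs over the battery, whose side view is at about tile (600,258). Next I correct slightly, descend, grip and lift.

```bash
python3 -m pendant '[[-0.06,0.03,-0.7,-0.12,-1],[0,0,-0.7,0,-1],[0,0,-0.7,0,-1],[0,0,-0.4,0,-1],[0,0,-0.14,0,-1],[0,0,0,0,-1],[0,0,0,0,-1]]'
python3 -m pendant '[[0,0,0,0,1],[0,0,0,0,1],[0,0,0,0,1],[0,0,0,0,1],[0,0,0,0,1],[0,0,0,0,1],[0,0,0,0,1],[0,0,0,0,1]]'
```

```text
time_s: 2.65
tool_pos: [453.1, 392.0, 5.5]
eef_rot: [0.156, 0.988, 0.001, 0.001]
contact_force: [0.6, 0.3, -0.1]
opening: 1.001
grip_force: 0.0
time_s: 3.45
tool_pos: [451.9, 391.3, 3.8]
eef_rot: [0.156, 0.988, 0.0, 0.0]
contact_force: [0.3, 1.7, -1.6]
opening: 0.465
grip_force: 30.0
```

```bash
python3 -m pendant '[[0,0,0.5,0,1],[0,0,0.8,0,1],[0,0,0.8,0,1],[0,0,0.5,0,1]]'
python3 -m pendant '[[0.43,-0.48,0,0.13,1],[0.43,-0.48,0,0.13,1],[0.43,-0.48,0,0.13,1],[0.43,-0.48,0,0.13,1],[0.43,-0.48,0,0.13,1],[0.43,-0.48,0,0.13,1],[0.43,-0.48,0,0.13,1],[0.43,-0.48,0,0.13,1],[0.43,-0.49,0,0,1],[0.4,-0.49,0,0,1]]'
python3 -m pendant '[[0,0,-0.6,0,1],[0,0,-0.5,0,1],[0,0,0,0,1],[0,0,0,0,1]]'
python3 - <<'E'
from h import *
a=grab("top")[0];b=grab("side")[0]
cv2.imwrite("pics/a2.png",np.hstack([cv2.resize(a[110:190,157:237],(400,400),interpolation=cv2.INTER_CUBIC),cv2.resize(b[100:180,236:316],(400,400),interpolation=cv2.INTER_CUBIC)]))
E
```

```text
time_s: 3.85
tool_pos: [452.4, 391.5, 109.9]
eef_rot: [0.156, 0.988, 0.001, 0.001]
contact_force: [0.6, -0.2, -0.9]
opening: 0.462
grip_force: 30.0
time_s: 4.85
tool_pos: [622.5, 197.3, 106.9]
eef_rot: [0.084, 0.996, -0.0, -0.001]
contact_force: [1.2, 0.4, -1.7]
opening: 0.468
grip_force: 30.0
time_s: 5.25
tool_pos: [621.6, 198.2, 62.9]
eef_rot: [0.084, 0.996, -0.0, -0.001]
contact_force: [-0.1, 0.8, -1.0]
opening: 0.469
grip_force: 30.0
```

View pics/a2.png

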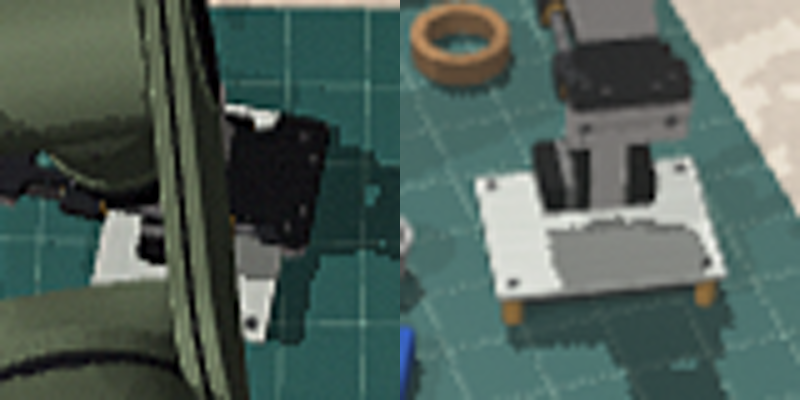

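The gripped battery hangs over the deck, side view bottom edge from about (543,207) to (655,202). It is roughly centred, so I lower and release it.

```bash
python3 -m pendant '[[0.02,0,-0.4,0,1],[0,0,-0.2,0,1],[0,0,-0.1,0,1],[0,0,-0.02,0,1],[0,0,0,0,1],[0,0,0,0,1]]'
python3 -m pendant '[[0,0,0,0,-0.2],[0,0,0,0,-0.2],[0,0,0,0,-0.4],[0,0,0,0,-0.4],[0,0,0.4,0,-0.4],[0,0,0.7,0,-0.4],[0,0,0.7,0,-1],[0,0,0.7,0,-1]]'
python3 -m pendant '[[0,-0.9,0,0,-1],[0,-0.9,0,0,-1],[0,-0.9,0,0,-1],[0,-0.9,0,0,-1],[0,-0.9,0,0,-1],[0,0,0,0,-1],[0,0,0,0,-1]]'
python3 - <<'E'
from h import *
a=grab("top","top2")[0];b=grab("side","side2")[0]
cv2.imwrite("pics/a3.png",np.hstack([cv2.resize(a[125:175,172:222],(400,400),interpolation=cv2.INTER_CUBIC),cv2.resize(b[120:170,251:301],(400,400),interpolation=cv2.INTER_CUBIC)]))
E
```

```text
time_s: 5.95
tool_pos: [623.6, 198.4, 35.2]
eef_rot: [0.084, 0.996, 0.0, 0.0]
contact_force: [0.4, 0.5, -1.9]
opening: 0.464
grip_force: 30.0
time_s: 6.75
tool_pos: [623.7, 198.4, 137.5]
eef_rot: [0.084, 0.996, 0.0, 0.001]
contact_force: [0.3, 0.1, -1.0]
opening: 0.835
grip_force: 0.0
time_s: 7.45
tool_pos: [623.8, 17.8, 136.3]
eef_rot: [0.085, 0.996, 0.0, 0.001]
contact_force: [0.4, -0.2, -0.3]
opening: 1.003
grip_force: 0.0
```

View pics/a3.png

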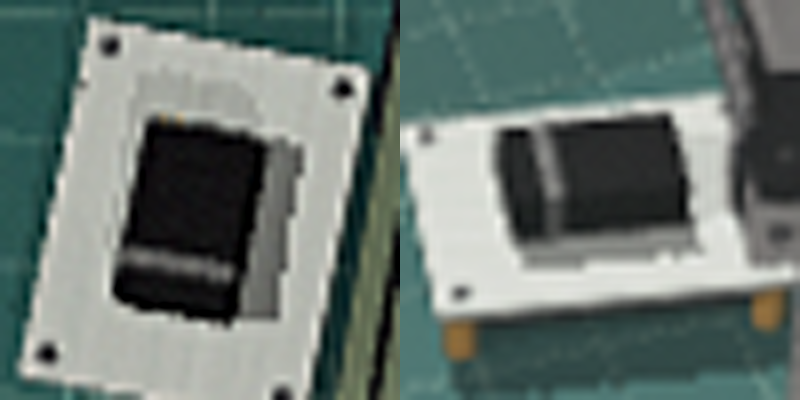

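The battery is on the deck, with top tile corners at about (150,117), (268,137), (236,322) and (115,300). I'll compare its centre with the deck's.

```bash
python3 - <<'E'
from h import *
np.set_printoptions(precision=1,suppress=True)
_,K1,T1=grab("top"); _,K2,T2=grab("side")
for n,K,T,dc,z in (("top",K1,T1,(621.9,199.6),42),("side",K2,T2,(623.4,197.7),42)):
    im=cv2.imread(f"pics/{n}2.png"); o=(172,125) if n=="top" else (251,120); w=46 if n=="side" else 44
    t=cv2.resize(im[o[1]:o[1]+50,o[0]:o[0]+(38 if n=="side" else 44)],None,fx=8,fy=8,interpolation=cv2.INTER_CUBIC)
    hsv=cv2.cvtColor(t,cv2.COLOR_BGR2HSV)
    m=cv2.inRange(hsv,(0,0,0),(179,255,75))|cv2.inRange(hsv[:,:,2],0,0)
    # band included by closing
    m=cv2.morphologyEx(m,cv2.MORPH_CLOSE,np.ones((25,25)))
    m=cv2.morphologyEx(m,cv2.MORPH_OPEN,np.ones((41,41)))
    cs,_=cv2.findContours(m,0,1); c=max(cs,key=cv2.contourArea)
    p=(cv2.convexHull(c)[:,0]+.5)/8-.5+o; w=px2w(K,T,p,z).astype(np.float32)
    w=cv2.convexHull(w); R=cv2.minAreaRect(w); M=cv2.moments(w); cen=np.array([M['m10'],M['m01']])/M['m00']
    d=cen-dc; a=np.radians(-9.6); print(n,cen,R,"dev in deck frame",d@[np.cos(a),np.sin(a)],d@[-np.sin(a),np.cos(a)])
    if n=="top":
        w=px2w(K,T,(np.array([(150,115),(268,137),(237,322),(115,300)])+.5)/8-.5+o,42); print(w, w.mean(0))
E
```

```text
top [620.2 198.8] ((620.2138061523438, 198.97471618652344), (48.958805084228516, 73.49837493896484), 80.44860076904297) dev in deck frame -1.5764686627953874 -1.1122126403649875
[[659.9 215.6]
 [652.2 171.2]
 [582.  181.1]
 [589.7 226.7]] [620.9 198.7]
side [622.1 198.8] ((621.8645629882812, 198.5749053955078), (63.74374008178711, 70.3027572631836), 79.38998413085938) dev in deck frame -1.462815006945161 0.8667661736213257
```

The battery is within about 1.5 mm of the deck centre. Next is the controller at (622,6), yaw about -6.3°.

```bash
python3 -m pendant '[[-0.045,-0.295,0,0.42,-1],[0,0,-0.8,0,-1],[0,0,-0.8,0,-1],[0,0,-0.8,0,-1],[0,0,-0.6,0,-1],[0,0,-0.3,0,-1],[0,0,-0.02,0,-1],[0,0,0,0,-1]]'
python3 -m pendant '[[0,0,0,0,1],[0,0,0,0,1],[0,0,0,0,1],[0,0,0,0,1],[0,0,0,0,1],[0,0,0,0,1],[0,0,0,0,1],[0,0,0,0,1]]'
python3 -m pendant '[[0,0,0.5,0,1],[0,0,0.8,0,1],[0,0,0.8,0,1],[0,0,0.8,0,1],[0,0,0,0,1],[0,0,0,0,1]]'
python3 - <<'E'
from h import *
a=grab("top")[0];b=grab("side")[0]
cv2.imwrite("pics/a4.png",np.hstack([cv2.resize(a[130:180,235:285],(400,400),interpolation=cv2.INTER_CUBIC),cv2.resize(b[140:205,264:329],(400,400),interpolation=cv2.INTER_CUBIC)]))
E
```

```text
time_s: 8.45
tool_pos: [622.3, 7.2, 2.8]
eef_rot: [0.055, 0.999, -0.0, 0.001]
contact_force: [0.6, 0.2, -0.1]
opening: 1.001
grip_force: 0.0
time_s: 9.25
tool_pos: [621.6, 6.5, 2.2]
eef_rot: [0.055, 0.998, -0.0, -0.0]
contact_force: [0.1, 0.5, 0.3]
opening: 0.381
grip_force: 30.0
time_s: 9.85
tool_pos: [621.8, 6.5, 118.5]
eef_rot: [0.055, 0.998, -0.0, 0.001]
contact_force: [0.1, 0.5, -1.3]
opening: 0.375
grip_force: 30.0
```

View pics/a4.png

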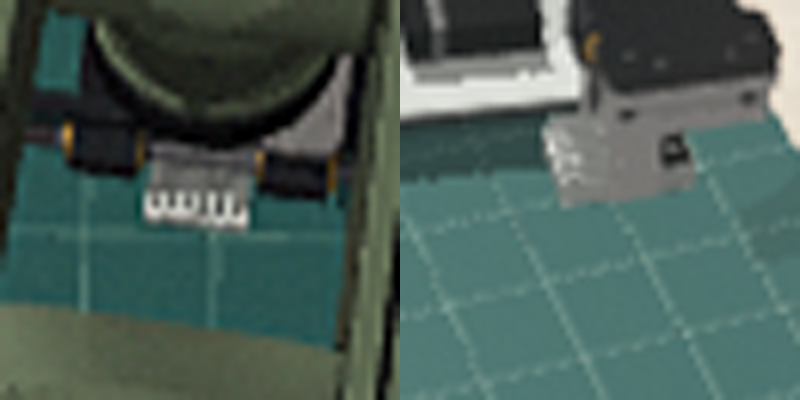

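The controller is gripped (opening 35 mm) and held level. I carry it over the battery and lower it.

```bash
python3 -m pendant '[[-0.01,0.6,0,-0.21,1],[0,0.6,0,-0.21,1],[0,0.6,0,0,1],[0,0.6,0,0,1],[0,0.6,0,0,1],[0,0.6,0,0,1],[0,0.6,0,0,1],[0,0.6,0,0,1],[0,0,0,0,1],[0,0,0,0,1]]'
python3 -m pendant '[[0,0,-0.6,0,1],[0,0,-0.5,0,1],[0,0,-0.2,0,1],[0,0,0,0,1],[0,0,0,0,1]]'
python3 - <<'E'
from h import *
b=grab("side")[0]
cv2.imwrite("pics/a5.png",cv2.resize(b[105:170,245:310],(600,600),interpolation=cv2.INTER_CUBIC))
s=manip.read_state(); q=s["eef_rot"]; print(s["tool_pos"],"yaw",np.degrees(np.arctan2(-2*q[0]*q[1],2*q[1]**2-1)))
E
```

```text
time_s: 10.95
tool_pos: [619.7, 198.4, 115.9]
eef_rot: [0.084, 0.996, -0.001, -0.002]
contact_force: [0.6, -0.5, -1.2]
opening: 0.379
grip_force: 30.0
time_s: 11.45
tool_pos: [621.6, 197.9, 66.6]
eef_rot: [0.085, 0.996, -0.0, 0.0]
contact_force: [0.3, 0.0, -0.8]
opening: 0.38
grip_force: 30.0
[622.1532925  198.14332167  67.26329495] yaw -9.721522384148804
```

View pics/a5.png

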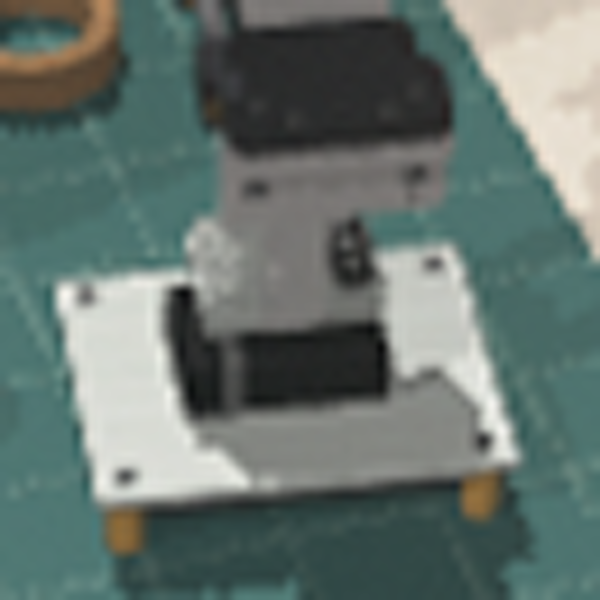

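The controller sits squarely above the battery, with its lower edge from (205,330) to (385,325). I lower it, release and back off.

```bash
python3 -m pendant '[[-0.01,0.01,-0.15,0,1],[0,0,-0.1,0,1],[0,0,0,0,1],[0,0,0,0,1],[0,0,0,0,1]]'
python3 -m pendant '[[0,0,0,0,0],[0,0,0,0,0],[0,0,0,0,-0.2],[0,0,0,0,-0.2],[0,0,0.4,0,-0.2],[0,0,0.7,0,-0.2],[0,0,0.7,0,-1],[0,0,0.7,0,-1]]'
python3 -m pendant '[[-0.62,-0.7,0,0,-1],[-0.62,-0.7,0,0,-1],[-0.62,-0.7,0,0,-1],[-0.62,-0.7,0,0,-1],[-0.62,-0.7,0,0,-1],[-0.62,-0.7,0,0,-1],[-0.62,-0.7,0,0,-1],[0,0,0,0,-1],[0,0,0,0,-1]]'
python3 - <<'E'
from h import *
a=grab("top","top3")[0];b=grab("side","side3")[0]
cv2.imwrite("pics/a6.png",np.hstack([cv2.resize(a[125:175,172:222],(400,400),interpolation=cv2.INTER_CUBIC),cv2.resize(b[120:170,251:301],(400,400),interpolation=cv2.INTER_CUBIC)]))
E
```

```text
time_s: 12.0
tool_pos: [620.7, 199.0, 56.2]
eef_rot: [0.084, 0.996, -0.0, -0.0]
contact_force: [-0.4, 0.4, -0.6]
opening: 0.378
grip_force: 30.0
time_s: 12.8
tool_pos: [621.1, 199.0, 158.7]
eef_rot: [0.084, 0.996, 0.0, 0.001]
contact_force: [0.2, 0.7, 0.4]
opening: 0.733
grip_force: 0.0
time_s: 13.7
tool_pos: [447.8, 2.5, 157.6]
eef_rot: [0.085, 0.996, 0.0, 0.001]
contact_force: [0.6, -0.1, 0.3]
opening: 0.998
grip_force: 0.0
```

View pics/a6.png

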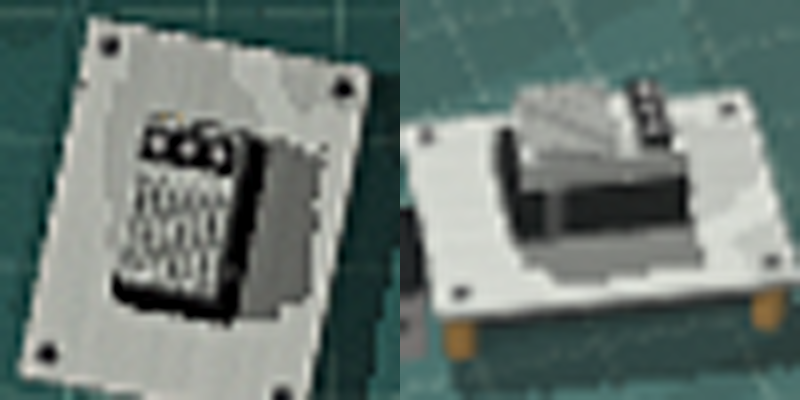

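The controller sits squarely on the battery; I'll check the centre numerically, then take the coupling, which the arm is already above at (449.5,2).

```bash
python3 - <<'E'
from h import *
np.set_printoptions(precision=1,suppress=True)
_,K,T=grab("top")
w=px2w(K,T,(np.array([(145,122),(234,140),(213,290),(120,273)])+.5)/8-.5+(172,125),70); print(w,w.mean(0))
E
python3 -m pendant '[[0.04,-0.01,-0.8,0,-1],[0,0,-0.8,0,-1],[0,0,-0.8,0,-1],[0,0,-0.6,0,-1],[0,0,-0.5,0,-1],[0,0,-0.3,0,-1],[0,0,0,0,-1],[0,0,0,0,-1]]'
python3 -m pendant '[[0,0,0,0,1],[0,0,0,0,1],[0,0,0,0,1],[0,0,0,0,1],[0,0,0,0,1],[0,0,0,0,1],[0,0,0,0,1],[0,0,0,0,1],[0,0,0,0,1]]'
```

```text
[[651.2 212.6]
 [645.  180. ]
 [589.5 186.3]
 [595.3 220.2]] [620.3 199.8]
time_s: 14.65
tool_pos: [449.6, 2.8, 4.6]
eef_rot: [0.084, 0.996, -0.0, 0.0]
contact_force: [-0.3, 0.2, -0.2]
opening: 1.0
grip_force: 0.0
time_s: 15.55
tool_pos: [448.7, 2.5, 4.2]
eef_rot: [0.084, 0.996, -0.0, -0.0]
contact_force: [0.3, 0.0, 0.6]
opening: 0.27
grip_force: 26.7
```

```bash
python3 -m pendant '[[0,0,0.5,0,1],[0,0,0.8,0,1],[0,0,0.8,0,1],[0,0,0.4,0,1]]'
python3 -m pendant '[[0.315,-0.565,0,0.2,1],[0.315,-0.565,0,0.2,1],[0.315,-0.565,0,0,1],[0.315,-0.565,0,0,1],[0.315,-0.565,0,0,1],[0.315,-0.565,0,0,1],[0.315,-0.565,0,0,1],[0.315,-0.57,0,0,1],[0,0,0,0,1],[0,0,0,0,1]]'
python3 -m pendant '[[0,0,-0.8,0,1],[0,0,-0.6,0,1],[0,0,-0.4,0,1],[0,0,0,0,1],[0,0,0,0,1]]'
python3 - <<'E'
from h import *
b=grab("side")[0]
cv2.imwrite("pics/a7.png",cv2.resize(b[215:275,280:340],(480,480),interpolation=cv2.INTER_CUBIC))
s=manip.read_state();print(s["tool_pos"])
E
```

```text
time_s: 15.95
tool_pos: [450.4, 2.3, 106.8]
eef_rot: [0.084, 0.996, -0.0, 0.002]
contact_force: [-0.1, -0.8, -0.8]
opening: 0.269
grip_force: 30.0
time_s: 16.95
tool_pos: [549.0, -178.3, 103.6]
eef_rot: [0.057, 0.998, 0.001, -0.001]
contact_force: [0.3, 0.4, -0.1]
opening: 0.269
grip_force: 30.0
time_s: 17.45
tool_pos: [549.0, -177.4, 32.2]
eef_rot: [0.056, 0.998, 0.0, -0.001]
contact_force: [-0.2, 0.5, -0.2]
opening: 0.272
grip_force: 30.0
[ 549.96311285 -178.00762538   33.133231  ]
```

View pics/a7.png

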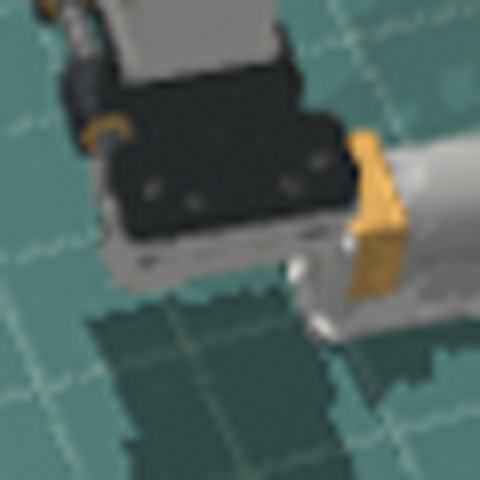

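The gripper hides the coupling, and its front-face body stands clear above the motor. I lower 28 mm, release, rise, then travel to the wheel at (468.5,-391.5).

```bash
python3 -m pendant '[[0,-0.01,-0.4,0,1],[0,0,-0.2,0,1],[0,0,-0.1,0,1],[0,0,-0.01,0,1],[0,0,0,0,1],[0,0,0,0,1]]'
python3 -m pendant '[[0,0,0,0,0.1],[0,0,0,0,0.1],[0,0,0,0,-0.1],[0,0,0,0,-0.1],[0,0,0.4,0,-0.1],[0,0,0.7,0,-0.1],[0,0,0.8,0,-1],[0,0,0.8,0,-1]]'
python3 -m pendant '[[-0.25,-0.665,0,0,-1],[-0.25,-0.665,0,0,-1],[-0.25,-0.665,0,0,-1],[-0.25,-0.665,0,0,-1],[-0.25,-0.665,0,0,-1],[-0.25,-0.665,0,0,-1],[-0.25,-0.665,0,0,-1],[-0.25,-0.665,0,0,-1],[0,0,0,0,-1],[0,0,0,0,-1]]'
python3 - <<'E'
from h import *
a=grab("top","top4")[0];b=grab("side","side4")[0]
cv2.imwrite("pics/a8.png",np.hstack([cv2.resize(a[135:185,298:348],(400,400),interpolation=cv2.INTER_CUBIC),cv2.resize(b[215:265,285:335],(400,400),interpolation=cv2.INTER_CUBIC)]))
E
```

```text
time_s: 18.1
tool_pos: [548.8, -178.4, 4.1]
eef_rot: [0.057, 0.998, 0.0, -0.001]
contact_force: [-3.1, 1.5, 5.3]
opening: 0.27
grip_force: 30.0
time_s: 18.9
tool_pos: [549.6, -178.9, 114.0]
eef_rot: [0.057, 0.998, -0.0, 0.0]
contact_force: [-0.8, -0.3, 0.3]
opening: 0.685
grip_force: 0.0
time_s: 19.9
tool_pos: [469.6, -392.0, 112.7]
eef_rot: [0.057, 0.998, -0.0, 0.0]
contact_force: [-0.7, 1.2, 1.4]
opening: 0.998
grip_force: 0.0
```

View pics/a8.png

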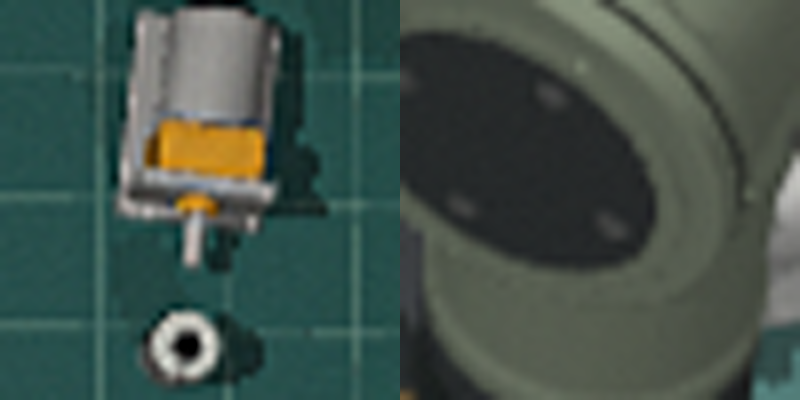

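The coupling stands upright at tile (187,346), below the shaft tip at (192,266). I measure its offset in the same view and pick up the wheel.

```bash
python3 - <<'E'
from h import *
np.set_printoptions(precision=1,suppress=True)
_,K,T=grab("top")
t=px2w(K,T,(np.array([(192,267)])+.5)/8-.5+(298,135),27)[0];c=px2w(K,T,(np.array([(187,346)])+.5)/8-.5+(298,135),34)[0]
a=np.radians(-6.5);d=c-t;print(t,c,"along",-d@[np.cos(a),np.sin(a)],"lat",d@[-np.sin(a),np.cos(a)])
E
python3 -m pendant '[[-0.03,0.01,-0.8,0,-1],[0,0,-0.8,0,-1],[0,0,-0.6,0,-1],[0,0,-0.3,0,-1],[0,0,-0.2,0,-1],[0,0,0,0,-1],[0,0,0,0,-1]]'
python3 -m pendant '[[0,0,0,0,1],[0,0,0,0,1],[0,0,0,0,1],[0,0,0,0,1],[0,0,0,0,1],[0,0,0,0,1],[0,0,0,0,1]]'
```

```text
[ 579.6 -181.4] [ 548.6 -178.2] along 31.15767959197202 lat -0.32756966213727834
time_s: 20.75
tool_pos: [469.3, -391.9, 5.0]
eef_rot: [0.056, 0.998, -0.001, 0.001]
contact_force: [-0.5, -0.4, -0.3]
opening: 1.004
grip_force: 0.0
time_s: 21.45
tool_pos: [468.5, -391.4, 4.1]
eef_rot: [0.057, 0.998, -0.0, 0.0]
contact_force: [-0.2, 0.1, 1.6]
opening: 0.632
grip_force: 30.0
```

```bash
python3 -m pendant '[[0,0,0.5,0,1],[0,0,0.8,0,1],[0,0,0.8,0,1]]'
python3 -m pendant '[[0.055,0.69,0,0,1],[0.055,0.69,0,0,1],[0.055,0.69,0,0,1],[0.055,0.69,0,0,1],[0.06,0.69,0,0,1],[0.06,0.69,0,0,1],[0.06,0.69,0,0,1],[0.05,0.67,0,0,1],[0,0,0,0,1],[0,0,0,0,1]]'
python3 -m pendant '[[0,0,-0.8,0,1],[0,0,-0.6,0,1],[0,0,0,0,1],[0,0,0,0,1],[0,0,0,0,1]]'
```

```text
time_s: 21.75
tool_pos: [467.5, -390.3, 87.3]
eef_rot: [0.057, 0.998, 0.001, -0.001]
contact_force: [-0.0, 0.2, -0.6]
opening: 0.627
grip_force: 30.0
time_s: 22.75
tool_pos: [486.2, -171.0, 87.6]
eef_rot: [0.056, 0.998, -0.0, -0.0]
contact_force: [-0.1, -0.8, -1.2]
opening: 0.629
grip_force: 30.0
time_s: 23.25
tool_pos: [487.6, -172.5, 33.2]
eef_rot: [0.057, 0.998, -0.001, 0.001]
contact_force: [0.9, 0.2, -2.0]
opening: 0.63
grip_force: 30.0
```

Next I lower the wheel, release it, rise, and move the arm clear for a look.

```bash
python3 -m pendant '[[-0.01,0.01,-0.4,0,1],[0,0,-0.2,0,1],[0,0,-0.1,0,1],[0,0,0,0,1],[0,0,-0.01,0,1],[0,0,0,0,1],[0,0,0,0,1]]'
python3 -m pendant '[[0,0,0,0,-0.6],[0,0,0,0,-0.6],[0,0,0,0,-0.6],[0,0,0,0,-0.6],[0,0,0.4,0,-0.6],[0,0,0.8,0,-0.6],[0,0,0.9,0,-0.6],[0,0,0.9,0,-0.6],[0,0,0.9,0,-0.6]]'
python3 -m pendant '[[-0.4,0.8,0,0,-1],[-0.4,0.8,0,0,-1],[-0.3,0.8,0,0,-1],[-0.2,0.8,0,0,-1],[0,0.8,0,0,-1],[0,0.8,0,0,-1],[0,0.8,0,0,-1],[0,0.8,0,0,-1],[0,0.8,0,0,-1],[0,0.8,0,0,-1]]'
python3 - <<'E'
from h import *
a=grab("top","top5")[0];b=grab("side","side5")[0]
cv2.imwrite("pics/a9.png",np.hstack([cv2.resize(a[130:205,285:360],(400,400),interpolation=cv2.INTER_CUBIC),cv2.resize(b[160:285,210:335],(400,400),interpolation=cv2.INTER_CUBIC)]))
E
```

```text
time_s: 23.95
tool_pos: [486.5, -171.2, 4.0]
eef_rot: [0.057, 0.998, -0.0, 0.001]
contact_force: [0.1, -0.5, 1.2]
opening: 0.63
grip_force: 30.0
time_s: 24.85
tool_pos: [485.6, -170.6, 160.7]
eef_rot: [0.057, 0.998, 0.0, -0.0]
contact_force: [1.1, 0.1, 0.3]
opening: 0.801
grip_force: 0.0
time_s: 25.85
tool_pos: [433.7, 150.5, 159.5]
eef_rot: [0.057, 0.998, -0.0, 0.0]
contact_force: [-0.2, -0.4, 0.0]
opening: 0.999
grip_force: 0.0
```

View pics/a9.png

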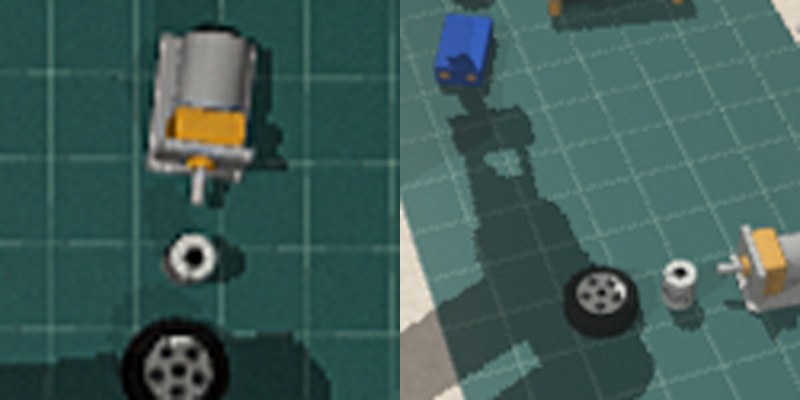

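Coupling (193,257) and wheel (180,370) line up with the shaft tip (198,203). One numeric check before I hand in.

```bash
python3 - <<'E'
from h import *
np.set_printoptions(precision=1,suppress=True)
_,K,T=grab("top"); s=400/75; o=(285,130); a=np.radians(-6.5)
P=[px2w(K,T,(np.array([p])+.5)/s-.5+o,z)[0] for p,z in(((198,203),27),((193,257),34),((180,370),24))]
for q in P: d=q-P[0]; print(q,"along",-d@[np.cos(a),np.sin(a)],"lat",d@[-np.sin(a),np.cos(a)])
_,K2,T2=grab("side"); s=400/125; o=(210,160)
for p,z in(((722,268),27),((680,271),34),((600,291),24)): print(px2w(K2,T2,(np.array([p])-[400,0]+.5)/s-.5+o,z))
b4,b5=cv2.imread("pics/side0.png"),grab("side")[0]
for n,(u,v) in dict(tin=(231,150),tape=(248,109),jar=(356,329),drv=(352,190)).items(): print(n,cv2.absdiff(b4,b5)[v-10:v+10,u-10:u+10].mean())
E
```

```text
[ 580.4 -181.9] along 0.0 lat 0.0
[ 548.6 -177.8] along 32.03835164896205 lat 0.5263202792156227
[ 485.4 -172. ] along 95.58432899349724 lat -0.8796292180003795
[[ 586.5 -180.2]]
[[ 551.2 -177. ]]
[[ 487.  -168.9]]
tin 2.111666666666667
tape 3.9491666666666667
jar 1.1858333333333333
drv 1.1491666666666667
```

```bash
python3 -c "from workcell import manip; print(manip.job_done())"
```

```text
the job is handed in; nothing more can be done
None
```

I've handed the job in at about 26 s on the robot's clock: the battery and controller are stacked on the deck within about 2 mm of centre, and the coupling and wheel stand in line with the shaft with gaps of about 2 cm; the arm never went near the tin, tape roll, jar, screwdriver or the look-alikes.

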